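Close the fuse flap and hold the power-supply cover over its screw posts

TASK

First press the hinged fuse flap inside the open power-supply case shut until it snaps past its catch and stays down. Then pick up the loose cover plate by its heat sink and hold it level about 15 mm above the case, not touching it, with the cover's corner holes lined up over the threaded screw posts (either way round), so that I can connect and start the screws: finish while still holding it there, steady. Leave the meter, the jar and the iron stand where they are.

Things in the scene. Friction and masses are not known exactly. Their poses are not given: they have to be found in the camera images.
- chassis: open steel power-supply case, fixed, 180 (x) x 130 (y) x 55 mm high, 3 mm walls; origin at the centre of its underside, z up. Four 15 mm screw posts with dark 5.6 mm threaded holes stand in the corners at (+-77, +-52) mm, tops level with the rim. The fuse flap is in the middle; the parts round it stay below 41 mm and more than 35 mm from the centre line along x beside the flap.
- post_a (a point): threaded hole of the case's (+77, +52) mm corner post, at its top (55 mm up); axes as the case
- post_b (a point): threaded hole of the diagonally opposite (-77, -52) mm corner post, at its top; axes as the case
- flap (a joint): angle of the fuse flap (rad): 0 = shut and level, positive = raised, up to 1.3; starts at 0.7 to 1.05. It stays about where left above 0.6; over the last 0.2 rad a spring catch resists (about 6 N at the press point), then snaps it down: below 0.06 it is latched. Let go unlatched, it springs up again to about 0.5.
- flap_hinge (a point): middle of the flap's hinge line (along the case's y), 31 mm along the case's +x from its centre, 34 mm above its underside. Axes turn with the flap: the leaf, 60 mm long, 48 wide, 4 thick, runs from here along -x (toward the case's -x when shut); z is out of its outer face (up when shut).
- flap_press (a point): point on the flap's outer (upper when shut) face, on its middle line, 44 mm from the hinge: press here; when shut it is 36 mm above the case's underside, 19 mm below the rim. Axes as the hinge point's.
- cover: the loose aluminium plate 180 (x) x 130 (y) x 4 mm with a dark finned heat sink on top, about 0.3 to 0.55 kg together, centre of mass over the middle; starts flat on the bench mat (2 mm thick). Origin at the centre of its underside, z up.
- sink (a point): centre of the cover's heat sink, half-way up: the sink is 70 (x) x 40 (y) x 44 mm high, in the middle of the plate, fins along x; grip it across its 40 mm width (y). This point is 26 mm above the plate's underside, 22 mm above its top face and 22 mm below the sink's top. Axes as the cover.
- hole_a (a point): cover's 9 mm through hole at its (+77, +52) mm corner, at the underside; there are four at (+-77, +-52) mm, matching the posts. Axes as the cover.
- hole_b (a point): cover's hole at the diagonally opposite (-77, -52) mm corner, at the underside
- meter: bystander: red and grey multimeter lying on its back, 170 x 85 mm, 46 mm high with its dial; leave alone
- jar: bystander: white jar, 66 mm diameter, 75 mm high; leave alone
- stand: bystander: blue soldering-iron stand, 110 x 60 mm, 62 mm high; leave alone

How it is judged:
By the outcome, as a careful person would: the job done as asked, in the order asked, and still so for the second after the job is handed in, while the arm keeps its last pose, push and grip.
It also fails if it takes over 58 s, if anything falls off the work surface, if the arm or the gripper's body presses on something with over 40 N, if the wrist force passes 120 N, or if a joint passes its speed limit or range.

ROBOT

A 6-joint arm with a two-finger parallel gripper is mounted at the origin on the work surface. World frame = base frame: x ahead of the robot, y to its left, z up, the work surface at z = 0. Lengths are in m, angles in rad, forces in N, time in s.
With the tool pointing down it reaches from about 0.375 to 0.975 m from the base axis. Payload 3.8 kg.
Tool frame: the origin (TCP) lies at the centre of the arm's flange, where the gripper is bolted on; the fingertips stand 173 mm ahead of it and the grasp point (between the pads) lies 155 mm ahead of it; z points along the fingers, y is the line along which they close (so a half turn about z gives the same grasp; the last joint's range is limited). The gripper opens to 85 mm and grips with 20 to 120 N. Pads are 22 mm wide; open, the fingers measure 114 mm over their backs; the gripper's body (76 mm by 85 mm) begins 54 mm behind the grasp point. The pads swing forward as they close: fully open they stand 13 mm farther back than shut.
Start: joints at [1.235, 0.264, 1.604, -0, 1.274, -0.037], TCP at [0.199, 0.645, 0.405] pointing down, gripper open.
Joint ranges: [-2.63, 2.63], [-0.94, 2.18], [0.31, 2.57], [-1.31, 4.45], [0, 2.66], [-2.55, 2.55]. Speed limits (rad/s): [2.57, 2.57, 3.14, 3.14, 3.14, 3.14].

INTERFACE

Orientations are given as a unit quaternion [w, x, y, z].
In Python, from bench import ctrl gives the robot as it stands. The module is installed in compiled form; this text tells all that it offers.
- The arm moves only by the shell command python3 -m crank 'ROWS'. ROWS is a JSON object of lists of equal length, an entry for each row: "rotation": the turn, a rotation vector about the world's x, y, z each as a share of 120 degrees, from -1 to 1, a list of three; "slide": the shift along the world's x, y, z each as a share of 120 mm, from -1 to 1, a list of three; "jaw": the opening, from -1 (shut) to 1 (fully open). A call has 1 to 12 rows; each row is the pose to reach, as a shift and turn from the pose commanded when the call began; what a row does not reach only later rows make up. A row lasts 1/12 s, in which the tool goes at most 41.7 mm and 7.16 degrees, less where a joint would pass 70% of its speed; a pose out of reach is approached as far as the arm can. A call with a number of a shift or a turn outside -1 to 1 is refused whole. A call with a gripper value outside its range is refused whole. The fingers move at their own pace and stop on an object; the grip force is fixed at half the most. Time passes only in rows, so rows that repeat a pose let the fingers close. It gives the time, the measured TCP pose, the force, the opening and the grip force at its end, in the units of the state.
- ctrl.read_state(): the state, without advancing time (a new reading comes with each control period).
- ctrl.camera(name): name is "scene" or "top"; returns the picture (384x512x3 uint8, blue, green, red); there is no depth.
- ctrl.get_calibration(name): a dict with "fx", "fy", "cx", "cy" (pixels), "pose" (4x4, takes a point from camera to world coordinates). Camera axes: x right, y down, z forward; pixel columns grow to the right and rows downward; lengths in m; the calibration is good to about 2 mm. A picture is of the moment at which its call begins. get_calibration takes no time and is no camera call.
- ctrl.hand_in(): hands the job in; it is judged then, once.
Trained networks look in the newest picture that a camera, given by its name, has taken for a name from the list of things; names that differ only in an ending like _2 or _b are one class to them, and where a whole thing is asked for, a point or a joint stands for the part that bears it (a point fixed in the world has none). Each returns a list of dicts, best first, with "p" (0 to 1); they miss things now and then, are a little off and sometimes report something else, mostly with a low value. They report only what shows in the picture. A call takes as long as a camera call.
- ctrl.look_for(query, camera): "bbox" ([left, top, width, height] in pixels, round what is visible of it).
- ctrl.place_of(query, camera): "xy" ([column, row] in pixels: a listed point, or the origin of a listed thing).
The state is a dict: "time_s": time; "joint_pos": joint angles; "joint_vel": joint speeds; "joint_efforts": joint torques, N m; "tool_pos": TCP position; "tcp_rot": TCP orientation; "wrist_force": force on the tool from outside, world axes, zero at the start; "moment": the same for the moment, N m; "opening": finger opening in m; "grasp_force": force on a finger pad.
Only numpy, scipy, OpenCV 4.12 (cv2) and the standard library are available. Lean on these libraries where they do the work, as an engineer would, in place of code of your own. Each camera call takes 0.05 s, during which the arm holds its last target. There are 200 camera calls.

## Working session

There is one attempt and no reset: what is moved stays moved. The work goes in short steps, Python scripts to look and compute and a shell command to move; the robot and the scene stay as the last step left them, time stands still between calls to the robot, and variables do not carry over. Pictures are saved under pics/ and viewed, at most 10 in all, crops included, and the job is handed in when it is done.

```bash
mkdir -p pics
cat > h.py <<'E'
from bench import ctrl
import numpy as np, cv2
def ray(cam,uv):
    c=ctrl.get_calibration(cam);P=np.array(c["pose"])
    d=P[:3,:3]@np.array([(uv[0]-c["cx"])/c["fx"],(uv[1]-c["cy"])/c["fy"],1.]);return P[:3,3],d
def at_z(cam,uv,z):
    o,d=ray(cam,uv);return o+d*(z-o[2])/d[2]
def proj(cam,p):
    c=ctrl.get_calibration(cam);P=np.array(c["pose"]);q=P[:3,:3].T@(np.array(p)-P[:3,3])
    return np.array([c["fx"]*q[0]/q[2]+c["cx"],c["fy"]*q[1]/q[2]+c["cy"]])
def tri(uv1,uv2):
    A=[];b=[]
    for cam,uv in(("scene",uv1),("top",uv2)):
        o,d=ray(cam,uv);d=d/np.linalg.norm(d);M=np.eye(3)-np.outer(d,d);A.append(M);b.append(M@o)
    return np.linalg.lstsq(np.vstack(A),np.hstack(b),rcond=None)[0]
E
python3 - <<'E'
from h import *
np.set_printoptions(precision=4,suppress=True)
ims=[ctrl.camera(n) for n in("scene","top")]
cv2.imwrite("pics/a.png",cv2.resize(ims[0],(800,600)));cv2.imwrite("pics/b.png",cv2.resize(ims[1],(800,600)))
for n in("scene","top"):
    c=ctrl.get_calibration(n);print(n,c["fx"],np.array(c["pose"])[:3])
    for q in("chassis","post_a","flap_hinge","flap_press","cover","sink","hole_a","meter","jar","stand"):
        print(q,[(np.round(r["xy"],1).tolist(),round(r["p"],2)) for r in ctrl.place_of(q,n)][:4])
print(ctrl.read_state())
E
```

```text
scene 366.74859167869647 [[ 0.498   0.5767 -0.6476  1.2767]
 [ 0.8669 -0.3128  0.3882 -0.4134]
 [ 0.0213 -0.7547 -0.6557  0.7758]]
chassis [([202.2, 212.0], 0.83)]
post_a [([232.6, 204.7], 0.8), ([173.1, 195.6], 0.57)]
flap_hinge [([210.2, 213.8], 0.79), ([204.5, 212.7], 0.55)]
flap_press [([172.3, 196.6], 0.66), ([200.1, 196.4], 0.62), ([254.9, 269.3], 0.38)]
cover [([283.4, 176.6], 0.68)]
sink [([283.5, 172.4], 0.67), ([254.9, 266.6], 0.6), ([303.6, 189.9], 0.55)]
hole_a [([305.0, 190.2], 0.97), ([259.9, 168.8], 0.78)]
meter [([89.4, 269.1], 0.69), ([203.7, 210.8], 0.55)]
jar [([254.2, 267.8], 0.62), ([381.8, 165.4], 0.58)]
stand [([258.2, 270.1], 0.9)]
top 370.6813990618643 [[-0.0056 -0.9915  0.1297  0.4419]
 [-1.      0.0052 -0.0034 -0.0065]
 [ 0.0027 -0.1297 -0.9915  1.4771]]
chassis [([287.2, 217.2], 0.57)]
post_a [([271.4, 199.4], 0.9)]
flap_hinge [([283.2, 208.8], 0.53)]
flap_press [([285.9, 212.8], 0.68)]
cover [([208.8, 224.9], 0.83)]
sink [([209.8, 225.0], 0.8)]
hole_a [([220.2, 248.0], 0.79), ([202.2, 201.5], 0.75), ([282.2, 208.4], 0.39)]
meter [([372.0, 209.0], 0.9), ([284.7, 210.2], 0.67)]
jar [([123.7, 195.9], 0.77)]
stand [([277.5, 157.4], 0.62)]
{'time_s': 1.1, 'joint_pos': array([ 1.2351,  0.2639,  1.604 , -0.    ,  1.2737, -0.0369]), 'joint_vel': array([0.0007, 0.0013, 0.0009, 0.0001, 0.0001, 0.0002]), 'joint_efforts': array([ -0.0012, -51.5094, -36.7727,  -0.0002,   0.001 ,  -0.    ]), 'tool_pos': array([0.1987, 0.6451, 0.4047]), 'tcp_rot': array([-0.    ,  0.1489,  0.9889, -0.    ]), 'wrist_force': array([-0.5059, -0.782 ,  0.2212]), 'moment': array([ 0.0412,  0.0328, -0.0496]), 'grasp_force': 0.0, 'opening': 0.08558710623425471}
```

View pics/a.png

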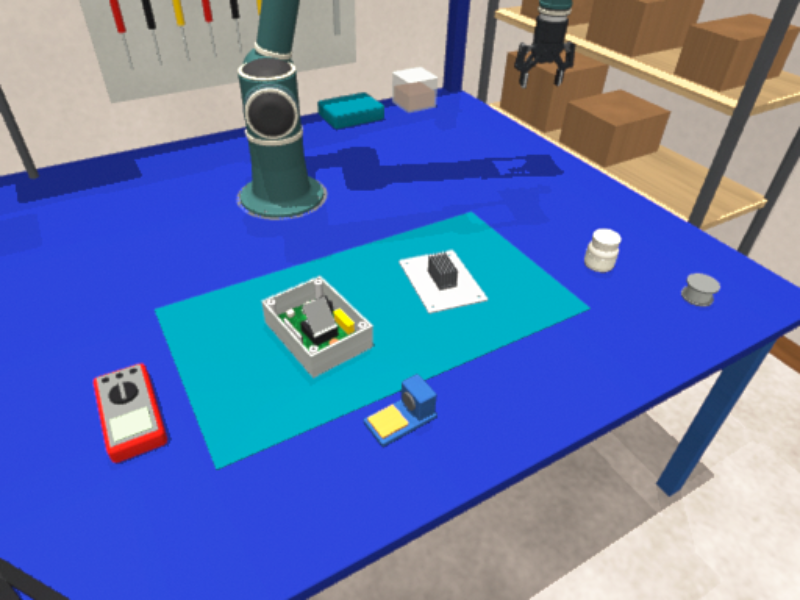

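View pics/b.png

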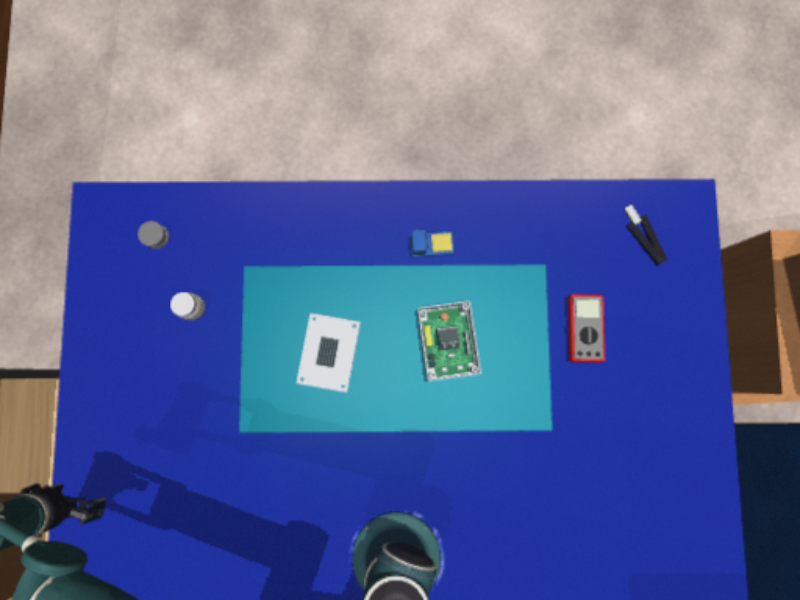

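Run:
```python
from h import *
np.set_printoptions(precision=4,suppress=True)
s=ctrl.camera("scene");t=ctrl.camera("top")
a=cv2.resize(s[170:245,160:250],None,fx=6.5,fy=6.5,interpolation=cv2.INTER_CUBIC)[:, :585]
b=cv2.resize(t[185:250,262:312],None,fx=7.5,fy=7.5,interpolation=cv2.INTER_CUBIC)
H=487;a=a[:H];b=b[:H]
a=cv2.resize(a,(440,366));b=cv2.resize(b,(346,450))
o=np.zeros((450,790,3),np.uint8);o[:366,:440]=a;o[:450,442:788]=b
cv2.imwrite("pics/c.png",o)
# cover plate
hsv=cv2.cvtColor(t,cv2.COLOR_BGR2HSV)
m=((hsv[...,1]<60)&(hsv[...,2]>140)).astype(np.uint8);m[:, :185]=0;m[:,240:]=0;m[:195]=0;m[255:]=0
cs=max(cv2.findContours(m,0,cv2.CHAIN_APPROX_NONE)[0],key=cv2.contourArea)
box=cv2.boxPoints(cv2.minAreaRect(cs));w=np.array([at_z("top",p,.006) for p in box])
print("cover corners",box,w[:,:2],w.mean(0),[np.linalg.norm(w[i]-w[i-1]) for i in range(4)])
e=w-np.roll(w,1,0);e=[x for x in e if np.linalg.norm(x)>.155];print("yaw",[np.degrees(np.arctan2(x[1],x[0]))for x in e])
for uv in((220.2,248),(202.2,201.5)):print("hole top",at_z("top",uv,.004))
for uv in((305,190.2),(259.9,168.8)):print("hole scene",at_z("scene",uv,.004))
print("sink",tri((283.5,172.4),(209.8,225)), at_z("top",(209.8,225),.028))
print("post_a",tri((173.1,195.6),(271.4,199.4)),tri((232.6,204.7),(271.4,199.4)),at_z("top",(271.4,199.4),.057))
print("hinge",tri((210.2,213.8),(283.2,208.8)));print("press",tri((200.1,196.4),(285.9,212.8)))
print("chas",at_z("top",(287.2,217.2),.002),at_z("scene",(202.2,212),.002))
```

```text
cover corners [[189.1154 244.4231]
 [198.1154 199.4231]
 [230.2308 205.8461]
 [221.2308 250.8461]] [[0.4234 0.2513]
 [0.6008 0.2186]
 [0.5745 0.0904]
 [0.3977 0.1251]] [0.4991 0.1714 0.006 ] [np.float64(0.12879146830261545), np.float64(0.1804611428722945), np.float64(0.13084110859926928), np.float64(0.1800722462876015)]
yaw [np.float64(-10.449143375452818), np.float64(168.90102111450952)]
hole top [0.4088 0.1294 0.004 ]
hole top [0.5926 0.2025 0.004 ]
hole scene [0.5822 0.202  0.004 ]
hole scene [0.4135 0.1314 0.004 ]
sink [0.4987 0.169  0.0323] [0.4981 0.1683 0.028 ]
post_a [ 0.5654 -0.1441  0.1271] [ 0.5932 -0.0697  0.0687] [ 0.5939 -0.0714  0.057 ]
hinge [ 0.5586 -0.1212  0.0274]
press [ 0.5367 -0.1325  0.0831]
chas [ 0.5283 -0.136   0.002 ] [ 0.5142 -0.1319  0.002 ]
```

View pics/c.png

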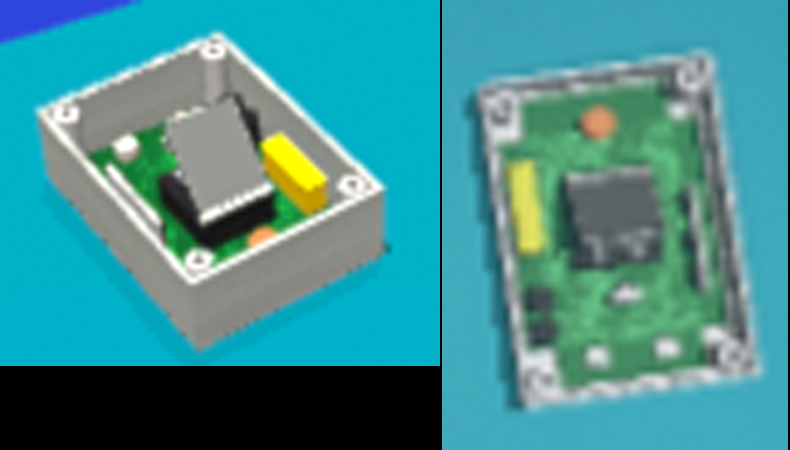

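Run:
```python
from h import *
from scipy.optimize import least_squares
np.set_printoptions(precision=4,suppress=True)
S=lambda u,v:((u+.5)/4.889-.5+160,(v+.5)/4.88-.5+170)
T=lambda u,v:((u-442+.5)/6.92-.5+262,(v+.5)/6.92-.5+185)
B={(77,52):(S(352,184),T(502,110)),(77,-52):(S(199,260),T(692,76)),(-77,52):(S(213,49),T(540,378)),(-77,-52):(S(66,113),T(733,353))}
def loc(p,x):
    c,s=np.cos(x[3]),np.sin(x[3]);return np.array([x[0]+c*p[0]-s*p[1],x[1]+s*p[0]+c*p[1],x[2]+p[2]])
def r(x):
    o=[]
    for k,(a,b) in B.items():
        w=loc((k[0]/1e3,k[1]/1e3,.055),x);o+=[proj("scene",w)-a,proj("top",w)-b]
    return np.ravel(o)
f=least_squares(r,[.525,-.136,.002,.1]);x=f.x;print("case",x,np.degrees(x[3]),f.fun)
xz=x.copy()
def fp(a,l,y,n=.002):return loc((.031-l*np.cos(a)+n*np.sin(a),y,.034+l*np.sin(a)+n*np.cos(a)),x)
F=[(.06,-.024,S(165,120)),(.06,.024,S(228,95)),(0,-.024,S(200,212)),(0,.024,S(268,180)),]
g=least_squares(lambda a:np.ravel([proj("scene",fp(a[0],l,y))-np.array(u) for l,y,u in F]),[.9]);print("flap",g.x,g.fun)
print("press now",fp(g.x[0],.044,0),"shut",fp(0,.044,0),"tip",fp(g.x[0],.06,0),"hinge",fp(0,0,0))
```

```text
case [ 0.5229 -0.1315  0.0031  0.1321] 7.566742003537056 [ 0.4538 -0.0299  0.7612 -0.6868  0.4238 -0.1781  0.0064  0.5517  0.3535
  0.2032  1.0503  0.5613  0.4322 -0.0053  0.2272  0.3873]
flap [0.7888] [-0.7133  1.1464  0.7169 -0.1197  0.9497  1.3325  1.1326  1.118 ]
press now [ 0.5243 -0.1313  0.0697] shut [ 0.51   -0.1332  0.0391] tip [ 0.5131 -0.1328  0.081 ] hinge [ 0.5536 -0.1274  0.0391]
```

```bash
python3 -m crank '{"rotation":[[0,0,0],[0,0,0],[0,0,0],[0,0,0]],"slide":[[0.1,-0.25,0],[0.2,-0.5,0],[0.3,-0.75,0],[0.41,-1,0]],"jaw":[-1,-1,-1,-1]}'
python3 -m crank '{"rotation":[[0,0,0],[0,0,0],[0,0,0],[0,0,0]],"slide":[[0.1,-0.25,0],[0.2,-0.5,0],[0.3,-0.75,0],[0.41,-1,0]],"jaw":[-1,-1,-1,-1]}'
```

```text
time_s: 1.53
tool_pos: [0.248, 0.5239, 0.4045]
tcp_rot: [-0.0, 0.148, 0.989, -0.0]
wrist_force: [0.7, 0.0, 0.4]
opening: 0.0387
grasp_force: 0.0
time_s: 1.87
tool_pos: [0.2972, 0.4036, 0.4048]
tcp_rot: [0.0, 0.149, 0.989, 0.0]
wrist_force: [0.9, 0.1, 0.5]
opening: 0.0003
grasp_force: 0.0
```

```bash
for i in 1 2 3 4; do python3 -m crank '{"rotation":[[0,0,0.01],[0,0,0.01],[0,0,0.01],[0,0,0.0125]],"slide":[[0.1,-0.25,0],[0.2,-0.5,0],[0.3,-0.75,0],[0.42,-1,0]],"jaw":[-1,-1,-1,-1]}' | grep -E 'tool_pos|tcp' ; done
python3 -m crank '{"rotation":[[0,0,0],[0,0,0],[0,0,0],[0,0,0],[0,0,0],[0,0,0]],"slide":[[0.1,-0.25,0],[0.19,-0.46,-0.2],[0.19,-0.46,-0.5],[0.19,-0.46,-0.8],[0.19,-0.46,-0.95],[0.19,-0.46,-0.95]],"jaw":[-1,-1,-1,-1,-1,-1]}'
python3 - <<'E'
from h import *
s=ctrl.camera("scene");t=ctrl.camera("top")
o=np.hstack([cv2.resize(s[150:250,150:250],(400,400),interpolation=3),cv2.resize(t[170:270,235:335],(400,400),interpolation=3)])
cv2.imwrite("pics/d.png",o)
E
```

```text
tool_pos: [0.3475, 0.2836, 0.405]
tcp_rot: [0.0, 0.136, 0.991, 0.0]
tool_pos: [0.3978, 0.1635, 0.405]
tcp_rot: [0.0, 0.123, 0.992, 0.0]
tool_pos: [0.4483, 0.0435, 0.405]
tcp_rot: [0.0, 0.11, 0.994, 0.0]
tool_pos: [0.4988, -0.0766, 0.405]
tcp_rot: [0.0, 0.097, 0.995, 0.0]
time_s: 3.7
tool_pos: [0.5189, -0.1297, 0.2852]
tcp_rot: [-0.005, 0.097, 0.995, 0.001]
wrist_force: [-0.6, 0.4, -0.8]
opening: 0.0
grasp_force: 0.0
```

View pics/d.png

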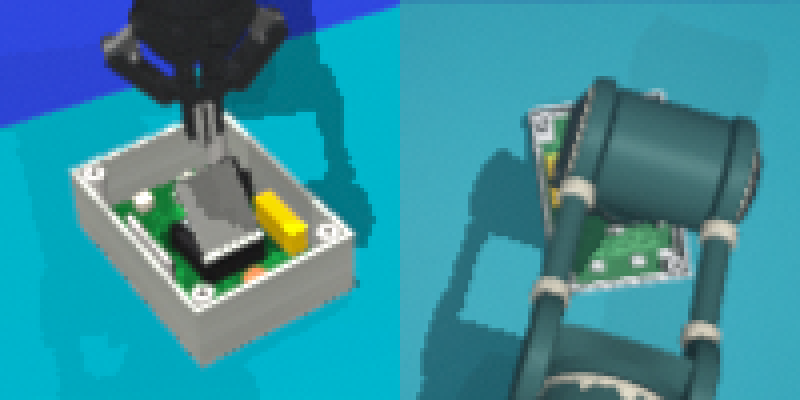

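```bash
python3 -m crank '{"rotation":[[0,0,0],[0,0,0],[0,0,0],[0,0,0],[0,0,0],[0,0,0]],"slide":[[0,-0.01,-0.1],[0,-0.01,-0.2],[0,-0.01,-0.28],[-0.02,-0.01,-0.35],[-0.03,-0.01,-0.4],[-0.03,-0.01,-0.4]],"jaw":[-1,-1,-1,-1,-1,-1]}'
python3 -m crank '{"rotation":[[0,0,0],[0,0,0],[0,0,0],[0,0,0]],"slide":[[0,0,-0.04],[-0.01,0,-0.08],[-0.03,0,-0.12],[-0.03,0,-0.12]],"jaw":[-1,-1,-1,-1]}'
```

```text
time_s: 4.3
tool_pos: [0.517, -0.131, 0.2409]
tcp_rot: [-0.001, 0.097, 0.995, 0.0]
wrist_force: [-0.2, -0.9, 0.4]
opening: 0.0003
grasp_force: 0.0
time_s: 4.63
tool_pos: [0.5136, -0.1311, 0.2272]
tcp_rot: [-0.001, 0.097, 0.995, 0.0]
wrist_force: [0.9, 0.9, 0.4]
opening: -0.0002
grasp_force: 0.1
```

```bash
python3 -m crank '{"rotation":[[0,0,0],[0,0,0],[0,0,0],[0,0,0]],"slide":[[-0.01,0,-0.03],[-0.02,0,-0.06],[-0.02,0,-0.08],[-0.02,0,-0.08]],"jaw":[-1,-1,-1,-1]}'
python3 -m crank '{"rotation":[[0,0,0],[0,0,0],[0,0,0]],"slide":[[0,0,-0.02],[0,0,-0.035],[0,0,-0.035]],"jaw":[-1,-1,-1]}'
```

```text
time_s: 4.97
tool_pos: [0.5119, -0.1314, 0.2187]
tcp_rot: [-0.0, 0.097, 0.995, -0.0]
wrist_force: [-0.9, 0.6, -0.3]
opening: -0.0002
grasp_force: 0.0
time_s: 5.22
tool_pos: [0.5116, -0.1312, 0.2139]
tcp_rot: [-0.0, 0.097, 0.995, 0.0]
wrist_force: [-0.1, 0.0, 0.7]
opening: 0.0
grasp_force: 0.0
```

Run:
```python
from h import *
s=ctrl.camera("scene")
cv2.imwrite("pics/e.png",cv2.resize(s[160:245,155:260],(741,600),interpolation=3))
```

```text
(no output)
```

View pics/e.png

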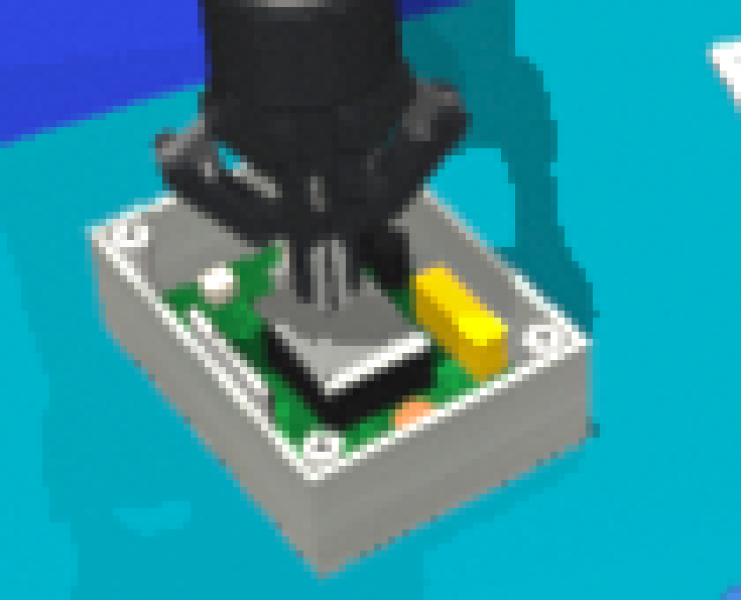

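The picture shows the fingertips at (330,305) on a nearly shut leaf; I'll press on until the force confirms the stop.

```bash
for i in 1 2 3; do python3 -m crank '{"rotation":[[0,0,0],[0,0,0]],"slide":[[0,0,-0.02],[0,0,-0.02]],"jaw":[-1,-1]}' | grep -E 'tool_pos|wrist'; done
```

```text
tool_pos: [0.5117, -0.1312, 0.2115]
wrist_force: [-0.0, 0.1, 0.0]
tool_pos: [0.512, -0.1313, 0.211]
wrist_force: [-6.2, 0.9, 11.6]
tool_pos: [0.5121, -0.1314, 0.2105]
wrist_force: [-11.4, 3.6, 25.2]
```

```bash
python3 -m crank '{"rotation":[[0,0,0],[0,0,0],[0,0,0],[0,0,0],[0,0,0],[0,0,0]],"slide":[[0,0,0.2],[0,0,0.5],[0,0,0.8],[0,0.3,1],[0,0.65,1],[0,1,1]],"jaw":[-1,-1,-1,-0.5,0,0.5]}' | grep -E 'tool_pos|wrist'
python3 -m crank '{"rotation":[[0,0,0],[0,0,0],[0,0,0],[0,0,0]],"slide":[[0,0.3,0],[-0.05,0.6,0],[-0.1,0.9,0],[-0.1,1,0]],"jaw":[1,1,1,1]}'
python3 - <<'E'
from h import *
from scipy.optimize import least_squares
s=ctrl.camera("scene");t=ctrl.camera("top")
o=np.hstack([cv2.resize(s[170:245,160:250],(480,400),interpolation=3),cv2.resize(t[185:250,262:312],(308,400),interpolation=3)])
cv2.imwrite("pics/f.png",o)
for n in("scene","top"):
  for q in("post_a","sink","hole_a","cover","flap_press"):print(n,q,[(np.round(r["xy"],1).tolist(),round(r["p"],2)) for r in ctrl.place_of(q,n)][:4])
E
```

```text
tool_pos: [0.513, -0.0129, 0.3304]
wrist_force: [1.0, -0.1, 0.1]
time_s: 6.6
tool_pos: [0.4987, 0.1103, 0.3271]
tcp_rot: [-0.0, 0.096, 0.995, 0.001]
wrist_force: [-0.5, -0.0, -0.3]
opening: 0.0838
grasp_force: 0.0
scene post_a [([172.0, 193.7], 0.96), ([232.4, 203.5], 0.59)]
scene sink [([283.5, 175.1], 0.57)]
scene hole_a [([261.5, 169.6], 0.74), ([304.3, 190.2], 0.62)]
scene cover [([283.0, 177.0], 0.95)]
scene flap_press [([200.4, 202.3], 0.57)]
top post_a [([303.1, 238.9], 0.95), ([273.3, 198.1], 0.85)]
top sink [([210.5, 225.8], 0.63), ([271.6, 199.6], 0.43)]
top hole_a [([199.2, 204.9], 0.98), ([216.7, 252.6], 0.87)]
top cover [([207.3, 226.0], 0.9), ([375.1, 209.2], 0.27)]
top flap_press [([286.9, 221.0], 0.62)]
```

View pics/f.png

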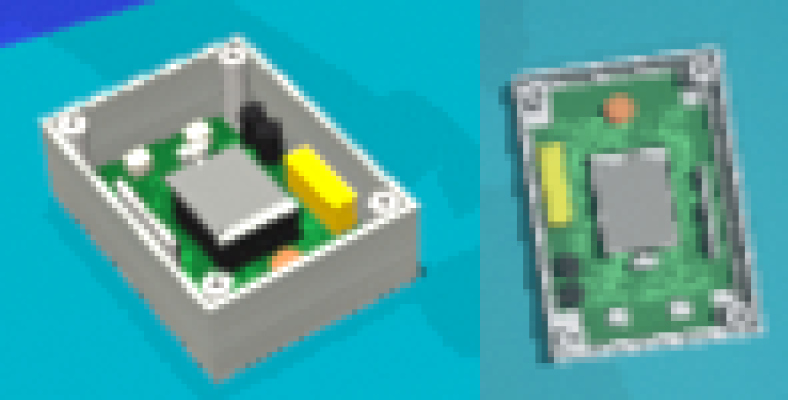

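Flap now lies flat: scene leaf (165–300,150–235), top leaf full length (590–675,150–250), so it is latched. Next the sink.

```bash
python3 -m crank '{"rotation":[[0,0,0],[0,0,0],[0,0,0],[0,0,0],[0,0,0],[0,0,0]],"slide":[[0,0.25,0],[0,0.49,-0.1],[0,0.49,-0.4],[0,0.49,-0.7],[0,0.49,-0.7],[0,0.49,-0.7]],"jaw":[1,1,1,1,1,1]}'
python3 - <<'E'
from h import *
p=ctrl.read_state()["tool_pos"];print(p,([.4985,.1695,.187]-p)/.12)
E
```

```text
time_s: 7.7
tool_pos: [0.4985, 0.1649, 0.2412]
tcp_rot: [-0.003, 0.097, 0.995, -0.001]
wrist_force: [1.0, 0.2, 0.0]
opening: 0.0854
grasp_force: 0.0
[0.49848598 0.16494282 0.24122911] [ 1.16821214e-04  3.79765246e-02 -4.51909251e-01]
```

```bash
python3 -m crank '{"rotation":[[0,0,0],[0,0,0],[0,0,0],[0,0,0],[0,0,0],[0,0,0]],"slide":[[0,0.03,-0.12],[0,0.03,-0.25],[0,0.03,-0.37],[0,0.03,-0.43],[0,0.03,-0.43],[0,0.03,-0.43]],"jaw":[1,1,1,1,1,1]}'
python3 -m crank '{"rotation":[[0,0,0],[0,0,0],[0,0,0],[0,0,0],[0,0,0],[0,0,0],[0,0,0],[0,0,0]],"slide":[[0,0,0],[0,0,0],[0,0,0],[0,0,0],[0,0,0],[0,0,0],[0,0,0],[0,0,0]],"jaw":[-1,-1,-1,-1,-1,-1,-1,-1]}'
```

```text
time_s: 8.2
tool_pos: [0.5007, 0.169, 0.1932]
tcp_rot: [0.001, 0.097, 0.995, 0.0]
wrist_force: [0.2, -0.1, -0.0]
opening: 0.0852
grasp_force: 0.0
time_s: 8.87
tool_pos: [0.5004, 0.1692, 0.1927]
tcp_rot: [0.001, 0.097, 0.995, 0.0]
wrist_force: [-1.0, -1.4, 6.1]
opening: 0.0392
grasp_force: 62.9
```

```bash
python3 -m crank '{"rotation":[[0,0,0],[0,0,0],[0,0,0],[0,0,0],[0,0,0],[0,0,0.03],[0,0,0.06],[0,0,0.09],[0,0,0.12],[0,0,0.153],[0,0,0.153],[0,0,0.153]],"slide":[[0,0,0.06],[0,0,0.15],[0,0,0.3],[0,0,0.5],[0,0,0.7],[0,0,0.83],[0,-0.1,0.83],[0,-0.25,0.83],[0,-0.45,0.83],[0,-0.65,0.83],[0,-0.85,0.83],[0,-1,0.83]],"jaw":[-1,-1,-1,-1,-1,-1,-1,-1,-1,-1,-1,-1]}'
python3 -m crank '{"rotation":[[0,0,0],[0,0,0],[0,0,0],[0,0,0],[0,0,0],[0,0,0],[0,0,0],[0,0,0]],"slide":[[0.03,-0.2,0],[0.06,-0.4,0],[0.09,-0.6,0],[0.1,-0.8,0],[0.1,-0.9,0],[0.1,-1,0],[0.1,-1,0],[0.1,-1,0]],"jaw":[-1,-1,-1,-1,-1,-1,-1,-1]}'
```

```text
time_s: 9.87
tool_pos: [0.4991, 0.0477, 0.2913]
tcp_rot: [-0.001, -0.063, 0.998, -0.0]
wrist_force: [0.1, -0.2, -4.4]
opening: 0.0391
grasp_force: 61.6
time_s: 10.53
tool_pos: [0.5116, -0.071, 0.2912]
tcp_rot: [-0.0, -0.063, 0.998, 0.0]
wrist_force: [0.1, 0.2, -4.9]
opening: 0.0394
grasp_force: 61.7
```

```bash
python3 -m crank '{"rotation":[[0,0,0],[0,0,0],[0,0,0],[0,0,0],[0,0,0],[0,0,0]],"slide":[[0.03,-0.15,0],[0.06,-0.3,0],[0.09,-0.45,0],[0.095,-0.5,0],[0.095,-0.5,0],[0.095,-0.5,0]],"jaw":[-1,-1,-1,-1,-1,-1]}'
python3 - <<'E'
from h import *
s=ctrl.camera("scene");t=ctrl.camera("top")
o=np.hstack([cv2.resize(s[150:245,155:250],(475,475),interpolation=3),cv2.resize(t[185:250,262:302],(292,475),interpolation=3)])
cv2.imwrite("pics/g.png",o)
for n in("scene","top"):
  for q in("post_a","sink","hole_a","cover"):print(n,q,[(np.round(r["xy"],1).tolist(),round(r["p"],2)) for r in ctrl.place_of(q,n)][:4])
E
```

```text
time_s: 11.03
tool_pos: [0.5231, -0.1301, 0.291]
tcp_rot: [-0.0, -0.063, 0.998, 0.001]
wrist_force: [-0.0, 0.3, -4.1]
opening: 0.0393
grasp_force: 62.1
scene post_a [([230.0, 195.9], 0.74), ([232.4, 207.0], 0.72), ([171.5, 193.8], 0.56)]
scene sink [([200.1, 183.3], 0.76)]
scene hole_a [([228.0, 195.6], 0.77), ([169.2, 180.5], 0.66)]
scene cover [([201.4, 187.6], 0.66)]
top post_a []
top sink [([287.2, 216.1], 0.67)]
top hole_a [([307.0, 234.5], 0.62), ([270.5, 196.3], 0.6)]
top cover [([287.2, 216.4], 0.9)]
```

View pics/g.png

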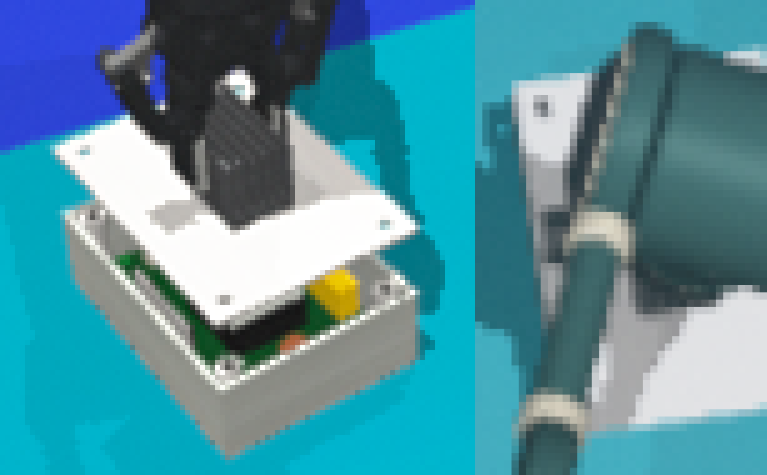

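```bash
cat > fit.py <<'E'
from h import *
from scipy.optimize import least_squares
from scipy.ndimage import map_coordinates
def W(p,x):
    c,s=np.cos(x[3]),np.sin(x[3]);return np.array([x[0]+c*p[0]-s*p[1],x[1]+s*p[0]+c*p[1],x[2]+p[2]])
def fit(jobs,x0,free,R=2.5):
    """jobs: (cam, scalar image, scale, [(p,q) model edges])"""
    x0=np.array(x0,float)
    for it in range(8):
        obs=[]
        for cam,im,sc,edges in jobs:
            for p,q in edges:
                a,b=proj(cam,W(p,x0)),proj(cam,W(q,x0));n=np.array([-(b-a)[1],(b-a)[0]]);n/=np.linalg.norm(n)
                for t in np.linspace(.08,.92,25):
                    s=np.arange(-R,R+.01,.1);pt=a+t*(b-a)+s[:,None]*n;pt=(pt+.5)*sc-.5
                    v=map_coordinates(im,[pt[:,1],pt[:,0]],order=1);g=np.abs(np.gradient(v))
                    if g.max()<2: continue
                    g=np.where(g>.3*g.max(),g,0);obs.append((cam,p,q,t,n,a+t*(b-a)+n*(g@s/g.sum())))
        def r(d):
            x=x0.copy();x[free]+=d
            return [n@(proj(c,W(np.array(p)*(1-t)+np.array(q)*t,x))-o) for c,p,q,t,n,o in obs]
        f=least_squares(r,np.zeros(len(free)),loss="soft_l1",f_scale=.3,x_scale=.01);x0[free]+=f.x
    return x0,np.sqrt(np.median(np.array(r(np.zeros(len(free))))**2)),len(obs)
sat=lambda i:cv2.cvtColor(i,cv2.COLOR_BGR2HSV)[...,1].astype(float)
gray=lambda i:cv2.cvtColor(i,cv2.COLOR_BGR2GRAY).astype(float)
h,l=.09,.065
def case_edges(cam):
    if cam=="top":return [((-h,-l,.055),(h,-l,.055)),((h,-l,.055),(h,l,.055)),((h,l,.055),(-h,l,.055)),((-h,l,.055),(-h,-l,.055))]
    return [((-h,-l,0),(h,-l,0)),((h,-l,0),(h,l,0)),((-h,-l,0),(-h,-l,.055)),((h,l,0),(h,l,.055)),((h,l,.055),(-h,l,.055)),((-h,l,.055),(-h,-l,.055))]
E
python3 - <<'E'
from fit import *
np.set_printoptions(precision=4,suppress=True)
A=sat(cv2.imread("pics/a.png"));B=sat(cv2.imread("pics/b.png"));k=1.5625
x0=[.523,-.1315,.002,.132]
print("case scene",fit([("scene",A,k,case_edges("scene"))],x0,[0,1,3]))
print("case top",fit([("top",B,k,case_edges("top"))],x0,[0,1,3]))
s=ctrl.camera("scene")
T=.004
E=[((-h,-l,T),(h,-l,T)),((h,-l,T),(h,l,T)),((h,l,T),(.02,l,T))]
print("cover scene",fit([("scene",gray(s),1,E)],[.522,-.1305,.1003,.126],[0,1,3],2))
print("cover scene z",fit([("scene",gray(s),1,E)],[.522,-.1305,.1003,.126],[0,1,2,3],2))
# sanity: cover on bench, initial
C=[((-h,-l,T),(h,-l,T)),((h,-l,T),(h,l,T)),((h,l,T),(-h,l,T)),((-h,l,T),(-h,-l,T))]
for n,I in(("scene",A),("top",B)):print("cover0",n,fit([(n,I,k,C)],[.499,.17,.002,-.188],[0,1,3]))
E
```

```text
Traceback (most recent call last):
  File "fit.py", line 22, in fit
    f=least_squares(r,np.zeros(len(free)),loss="soft_l1",f_scale=.3,x_scale=.01);x0[free]+=f.x
  File "fit.py", line 21, in r
    return [n@(proj(c,W(np.array(p)*(1-t)+np.array(q)*t,x))-o) for c,p,q,t,n,o in obs]
               ~~~~^^^^^^^^^^^^^^^^^^^^^^^^^^^^^^^^^^^^^^^^
  File "h.py", line 9, in proj
    c=ctrl.get_calibration(cam);P=np.array(c["pose"]);q=P[:3,:3].T@(np.array(p)-P[:3,3])
ValueError: time passes only in moves, steps and waits
```

```bash
sed -i 's/^import numpy as np, cv2/import numpy as np, cv2\nCAL={n:ctrl.get_calibration(n) for n in("scene","top")}/; s/c=ctrl.get_calibration(cam)/c=CAL[cam]/' h.py
cat > m.py <<'E'
from fit import *
np.set_printoptions(precision=4,suppress=True)
A=sat(cv2.imread("pics/a.png"));B=sat(cv2.imread("pics/b.png"));k=1.5625
x0=[.523,-.1315,.002,.132]
print("case scene",fit([("scene",A,k,case_edges("scene"))],x0,[0,1,3]))
print("case top",fit([("top",B,k,case_edges("top"))],x0,[0,1,3]))
s=ctrl.camera("scene")
T=.004
E=[((-h,-l,T),(h,-l,T)),((h,-l,T),(h,l,T)),((h,l,T),(.02,l,T))]
print("cover scene",fit([("scene",gray(s),1,E)],[.522,-.1305,.1003,.126],[0,1,3],2))
print("cover scene z",fit([("scene",gray(s),1,E)],[.522,-.1305,.1003,.126],[0,1,2,3],2))
C=[((-h,-l,T),(h,-l,T)),((h,-l,T),(h,l,T)),((h,l,T),(-h,l,T)),((-h,l,T),(-h,-l,T))]
for n,I in(("scene",A),("top",B)):print("cover0",n,fit([(n,I,k,C)],[.499,.17,.002,-.188],[0,1,3]))
E
python3 m.py
```

```text
case scene (array([ 0.5209, -0.1322,  0.002 ,  0.139 ]), np.float64(0.2462215035753553), 150)
case top (array([ 0.5251, -0.1313,  0.002 ,  0.1285]), np.float64(0.19086592429307858), 100)
cover scene (array([ 0.5228, -0.1314,  0.1003,  0.1592]), np.float64(0.3015600388307662), 75)
cover scene z (array([ 0.5342, -0.1363,  0.1123,  0.1394]), np.float64(0.21456993918487588), 75)
cover0 scene (array([ 0.4997,  0.1677,  0.002 , -0.1864]), np.float64(0.6575360927986788), 100)
cover0 top (array([ 0.4986,  0.1711,  0.002 , -0.1816]), np.float64(0.2722516522285664), 100)
```

```bash
python3 -m crank '{"rotation":[[0,0,0.004],[0,0,0.004],[0,0,0.004],[0,0,0.004],[0,0,0.004],[0,0,0.004],[0,0,0.004],[0,0,0.004]],"slide":[[0.01,-0.007,-0.05],[0.01,-0.007,-0.1],[0.01,-0.007,-0.15],[0.01,-0.007,-0.2],[0.01,-0.007,-0.235],[0.01,-0.007,-0.235],[0.01,-0.007,-0.235],[0.01,-0.007,-0.235]],"jaw":[-1,-1,-1,-1,-1,-1,-1,-1]}'
python3 - <<'E'
from fit import *
s=ctrl.camera("scene");cv2.imwrite("pics/raw2.png",s)
o=cv2.resize(s[160:245,160:245],(595,595),interpolation=3);cv2.imwrite("pics/i.png",o)
def P(p,x,name):
    u=proj("scene",W(p,x));print(name,p,np.round([(u[0]-160+.5)*7-.5,(u[1]-160+.5)*7-.5],1))
cov=[.523,-.1317,.072,.1335];cas=[.523,-.1317,.002,.1335]
for q in((.077,.052),(.077,-.052),(-.077,-.052)):
    P(q+(.004,),cov,"hole");P(q+(.055,),cas,"post")
for q in((h,l),(h,-l),(-h,-l)):
    P(q+(.004,),cov,"covcorner");P(q+(.055,),cas,"rimcorner");P(q+(0,),cas,"bottom")
E
```

```text
time_s: 12.25
tool_pos: [0.5246, -0.1318, 0.2631]
tcp_rot: [0.0, -0.067, 0.998, -0.0]
wrist_force: [-0.1, -0.5, -3.8]
opening: 0.0391
grasp_force: 62.1
hole (0.077, 0.052, 0.004) [506.5 301.6]
post (0.077, 0.052, 0.055) [507.3 336. ]
hole (0.077, -0.052, 0.004) [284.8 409.5]
post (0.077, -0.052, 0.055) [288.3 444.2]
hole (-0.077, -0.052, 0.004) [ 92.1 200.5]
post (-0.077, -0.052, 0.055) [ 97.6 234.7]
covcorner (0.09, 0.065, 0.004) [551.6 306.3]
rimcorner (0.09, 0.065, 0.055) [551.8 340.7]
bottom (0.09, 0.065, 0) [552.3 435.7]
covcorner (0.09, -0.065, 0.004) [273.3 443.4]
rimcorner (0.09, -0.065, 0.055) [277.  478.2]
bottom (0.09, -0.065, 0) [287.2 574. ]
covcorner (-0.09, -0.065, 0.004) [ 49.6 196.1]
rimcorner (-0.09, -0.065, 0.055) [ 55.5 230.3]
bottom (-0.09, -0.065, 0) [ 71.8 325. ]
```

View pics/i.png

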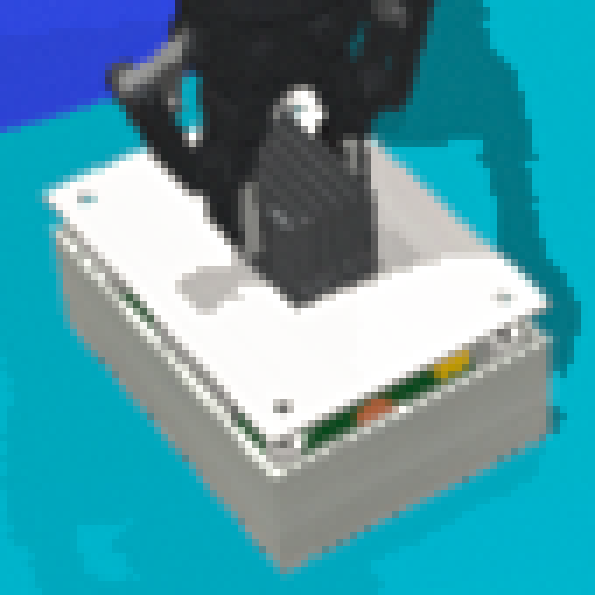

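Holes at crop (503,297), (283,406), (87,199), about 3 px up-left of prediction. The rim corners match it. Both cameras agree that the cover is ~2 mm short along +x.

```bash
python3 -m crank '{"rotation":[[0,0,0],[0,0,0],[0,0,0],[0,0,0],[0,0,0],[0,0,0]],"slide":[[0.01,0,0],[0.018,0.002,0],[0.018,0.002,0],[0.018,0.002,0],[0.018,0.002,0],[0.018,0.002,0]],"jaw":[-1,-1,-1,-1,-1,-1]}'
python3 - <<'E'
from fit import *
np.set_printoptions(precision=4,suppress=True)
s=ctrl.camera("scene");cv2.imwrite("pics/raw3.png",s)
o=cv2.resize(s[160:245,160:245],(595,595),interpolation=3);cv2.imwrite("pics/j.png",o)
k=1.5625;A=cv2.imread("pics/a.png")
cv=[.523,-.1317,.0724,.1335]
for q in((.077,.052),(.077,-.052),(-.077,-.052)):
    u=proj("scene",W(q+(.004,),cv));i,j=np.round(u).astype(int)
    p=gray(s)[j-3:j+4,i-3:i+4];w=np.clip(np.percentile(p,70)-p-12,0,None);yy,xx=np.mgrid[j-3:j+4,i-3:i+4]
    c=np.array([(w*xx).sum(),(w*yy).sum()])/w.sum()
    print(u,c,"offset case axes mm",(at_z("scene",c,.0764)-at_z("scene",u,.0764))[:2]*1e3)
E
```

```text
time_s: 12.8
tool_pos: [0.5267, -0.1315, 0.2631]
tcp_rot: [0.0, -0.067, 0.998, -0.0]
wrist_force: [-0.0, -0.3, -4.7]
opening: 0.0389
grasp_force: 62.1
[231.9314 202.5552] [233.1509 203.9482] offset case axes mm [6.785  0.3314]
[200.2452 217.9677] [200.3895 218.4007] offset case axes mm [ 1.6972 -0.3265]
[172.7154 188.1071] [171.5544 186.6477] offset case axes mm [-7.9266 -0.6235]
```

View pics/j.png

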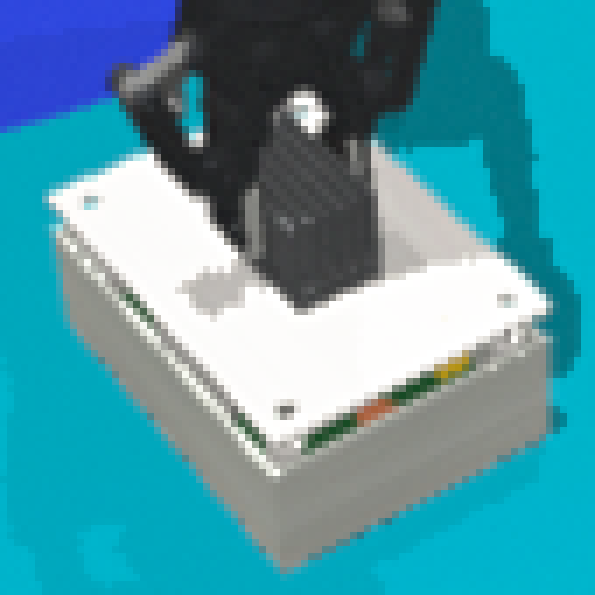

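Holes now read (507,300), (286,409), (89,203) against the predicted (506,301), (285,409), (92,200). That puts them over the posts to about 1 mm, with a clear gap, level and steady.

```bash
python3 -c "
from bench import ctrl
print(ctrl.hand_in())"
```

```text
the job is handed in; nothing more can be done
None
```

I pressed the fuse flap shut; it lay flat and stayed down after I let go. The arm is now holding the cover level about 15 mm above the case, steady, with its holes lined up over the posts to about 1 mm by camera measurement; I handed the job in without seeing a verdict.

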